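# Fetch the setting standard from its deep pocket with sprung tongs

### The arm

A 7-joint arm with a two-finger parallel gripper is mounted at the origin on the work surface. World frame = base frame: x ahead of the robot, y to its left, z up, the work surface at z = 0. Lengths are in m, angles in rad, forces in N, time in s.
With the tool pointing down it reaches from about 0.425 to 0.825 m from the base axis. Payload 3.6 kg.
Tool frame: the origin (TCP) lies where the fingers leave the gripper's body, on its centre line; the fingertips stand 73 mm ahead of it and the grasp point (between the pads) lies 54 mm ahead of it; x points along the fingers, y is the direction in which the jaws open and shut, and the axes are right-handed (so a half turn about x gives the same grasp; the last joint's range is limited). The gripper opens to 85 mm and grips with 20 to 120 N. Pads are 22 mm wide; open, the fingers measure 114 mm over their backs; the gripper's body (76 mm by 85 mm) begins 54 mm behind the grasp point. The pads swing forward as they close: fully open they stand 13 mm farther back than shut.
Start: joints at [1.196, 0.615, -0.013, 1.423, 0.008, 1.103, -0.04], TCP at [0.222, -0.611, 0.304] pointing down, gripper open.
Joint ranges: [-3.12, 3.12], [-0.3, 2.06], [-1.34, 1.32], [0.26, 2.42], [-1.36, 4.5], [0.01, 1.98], [-2.84, 2.84]. Speed limits (rad/s): [2.79, 2.79, 3.14, 3.14, 3.14, 3.14, 3.14].

### API

Orientations are given as a unit quaternion [x, y, z, w].
In Python, from station import arm, snapshot, camera_info, ticket gives the robot as it stands. Calls block until the motion is done:
- arm.movep(position, orientation): joint-space move of the TCP to a pose.
- arm.line_to(position, velocity=0.15, ori=None): straight line of the TCP; ori=None keeps the orientation; velocity is the mean speed in m/s.
- arm.move_j(angles): joint-space move.
- arm.move_gripper(opening, effort=None): opening from 0.0 (shut) to 1.0 (fully open); effort is the grip in N (None keeps the last); returns when the fingers have stopped.
- arm.pause(seconds).
- arm.ik(position, orientation): joint angles nearest the present ones, or None.
- snapshot(name): name is "scene" or "top"; returns the picture (400x640x3 uint8, blue, green, red); there is no depth.
- camera_info(name): a dict with "fx", "fy", "cx", "cy" (pixels), "dist_coeffs" ([k1, k2, p1, p2, k3] as OpenCV has them; the pictures are not rectified), "R" (3x3) and "t" (3): a world point X has camera coordinates R X + t. Camera axes: x right, y down, z forward; pixel columns grow to the right and rows downward; lengths in m; the calibration is good to about 2 mm. A picture is of the moment at which its call begins. camera_info takes no time and is no camera call.
A pose or a line that the arm cannot do raises arm.MotionError and nothing moves.
- ticket.finish_job(): hands the job in, once; it reports no verdict.
Readings, each from a call of its own:
- arm.read_time(): time.
- arm.read_joint_positions(): joint angles.
- arm.read_dq(): joint speeds.
- arm.read_effort(): joint torques, N m.
- arm.read_tool_pos(): TCP position.
- arm.read_eef_rot(): TCP orientation.
- arm.read_ft_force(): force on the tool from outside, world axes, zero at the start.
- arm.read_wrist_torque(): the same for the moment, N m.
- arm.read_opening(): opening from 0.0 (shut) to 1.0 (fully open).
Only numpy, scipy, OpenCV 4.12 (cv2) and the standard library are available. Lean on these libraries where they do the work, as an engineer would, in place of code of your own. Each camera call takes 0.05 s, during which the arm holds its last target.

### The job

Take the sprung tongs from their stand, reach down into the narrow pocket of the wooden storage block, squeeze the tongs shut on the steel setting standard and lift it out; fingers must never touch the standard. Stand it upright on its foot near the middle of the comparator's round anvil without letting it drop, let it go, then hang the tongs back on their stand, tips down with the cross bar in both V notches, and let go of them. Leave the four loose dial gauges on the bench where they are.

Things in the scene. Friction and masses are not known exactly. Their poses are not given: they have to be found in the camera images.
- tongs_grip (a point): Centre of the grip of the 146 mm sprung steel tongs (300 g), which start hanging upright on the stand, tips down. z up along the tongs, y the closing line. Two flat grip plates, 22 mm wide (x), from 21 mm above to 27 mm below this point, outer faces 54 mm apart at rest. The top, a 34 mm wide sleeve, is 26 mm above. Squeezing moves both arms in parallel: plates to 36 mm, tip gap 30 to 12 mm.
- tongs_tip (a point): Midway between the tongs' two rubber-faced tips, at their lower end, 120 mm below the grip; same axes. The legs are straight and parallel for 85 mm up from the tips, 18 mm wide (x); at rest their inner faces are 30 mm apart at the tips (32 mm high rubber pads) and their outer faces 44 mm apart.
- jaw_l (a joint): Travel of the tongs' +y arm in m: 0 at rest (open), 0.009 fully squeezed. Its spring presses back with 1.5 N per mm of travel (13.5 N at full travel): held with the plates 44 to 49 mm apart the tongs hang safely with tips part open (gap 20 to 25 mm); opened to 54 mm or more they fall out.
- jaw_r (a joint): Travel of the tongs' -y arm in m, the same as the other arm.
- stand: Dark steel stand for the tongs, fixed: a foot 100 x 90 mm (x, y), 8 mm thick, with two uprights 8 mm thick at 34 mm either side of the middle along its x, each ending in an upright V notch (V bottom 142 mm, horns up to 160 mm high, 38 mm wide over all in y). Origin at the centre of its underside, z up.
- well: Light wooden storage block, fixed, 80 x 104 mm (x, y) and 105 mm tall; origin at the centre of its underside, z up. In its middle a pocket 30 mm along its x and 52 mm along its y, open at the top, its floor 8 mm above the origin (97 mm deep).
- well_mouth (a point): Centre of the pocket's mouth on top of the wooden block, 105 mm above the bench. Axes as the block.
- standard_mid (a point): Centre, half-way up, of the setting standard: plain steel, 70 mm tall, about 180 g; a stem 18 mm (its x) by 16 mm (y) on a foot plate 24 x 26 mm (x, y), 8 mm thick. z up. It starts upright in the pocket, its top 27 mm below the mouth, its y nearly along the pocket's y: grip the stem across its 16 mm.
- standard_foot (a point): Centre of the underside of the standard's foot, 35 mm below standard_mid; same axes.
- comparator: Grey comparator, fixed; origin on the underside, below the centre of its round steel anvil. Base plate 100 mm wide (y), from 50 mm behind to 140 mm ahead of the origin along x, 16 mm thick. A column 22 mm thick, 150 mm tall, stands 115 mm along +x with a gauge swung aside; nothing is over the anvil.
- anvil_top (a point): Centre of the anvil's flat top, a steel disc 80 mm across, its top 30 mm above the bench. z up.
- gauge_a: Loose dial gauge lying on its back, 56 mm case, 20 mm thick, stem to its +x; origin under its centre. To be left alone.
- gauge_b: Another loose dial gauge, the same. To be left alone.
- gauge_c: Another loose dial gauge, the same. To be left alone.
- gauge_d: Another loose dial gauge, the same. To be left alone.
- stand_rest (a point): Where the middle of the tongs' cross bar rests, midway between the two V notches, 148 mm above the bench. The bar, 8 mm thick and 92 mm long along the tongs' x, crosses them 16 mm above the grip; hung here, closing line along the stand's y, the tips are 12 mm above the bench and 4 mm above the foot, the grip 132 mm above the bench. Axes as the stand.
Not all that is in view belongs to the job. What is shaped like the part that bears tongs_grip but green or purple is not meant. What is shaped like the stand but pink is not meant.

How it is judged:
By the outcome, as a careful person would: the job done as asked, in the order asked, and still so for the second after the job is handed in, with the robot touching nothing.
It also fails if it takes over 64 s, if anything falls off the work surface, if the arm or the gripper's body presses on something with over 40 N, if the wrist force passes 120 N, or if a joint passes its speed limit or range.

## Working session

There is one attempt and no reset: what is moved stays moved. The work goes in short steps, each a Python script; the robot and the scene stay as the last script left them, time stands still between calls to the robot, and variables do not carry over. Pictures are saved under pics/ and viewed, and the job is handed in when it is done.

```bash
ls; mkdir -p pics
python3 - <<'E'
from station import arm, snapshot, camera_info
import cv2
for n in ("scene","top"):
    cv2.imwrite(f"pics/{n}0.png",snapshot(n)); print(camera_info(n))
print(arm.read_time(),arm.read_tool_pos(),arm.read_eef_rot(),arm.read_opening())
E
```

```text
pics
{'fx': 473.45131963152096, 'fy': 473.45131963152096, 'cx': 313.0908504237921, 'cy': 207.51302419131372, 'dist_coeffs': array([0.01964318, 0.        , 0.        , 0.        , 0.        ]), 'R': array([[-0.28988445,  0.95703935, -0.00653319],
       [ 0.61354158,  0.18059223, -0.76873478],
       [-0.7345296 , -0.22685265, -0.63953432]]), 't': array([ 0.13599208, -0.2404631 ,  1.54535093])}
{'fx': 394.4633651004563, 'fy': 394.4633651004563, 'cx': 323.0482814811865, 'cy': 201.20037833338415, 'dist_coeffs': array([-0.00094423,  0.        ,  0.        ,  0.        ,  0.        ]), 'R': array([[-1.30303916e-04, -9.99950057e-01,  9.99329567e-03],
       [-9.96572814e-01, -6.96795212e-04, -8.27172316e-02],
       [ 8.27200638e-02, -9.96982517e-03, -9.96522952e-01]]), 't': array([0.01023323, 0.51951474, 0.94834908])}
0.1 [ 0.22134548 -0.61059694  0.30285471] [-0.69627036 -0.12316766  0.69660687 -0.12155731] 1.0005564542121275
```

View pics/scene0.png

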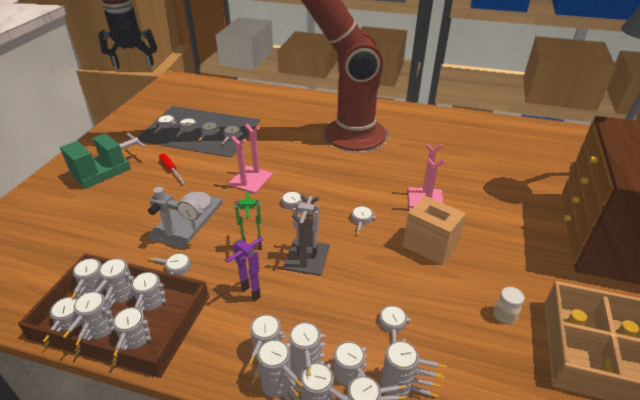

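View pics/top0.png

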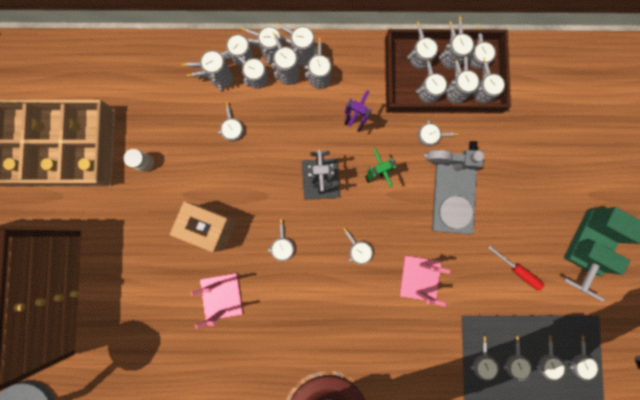

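```bash
cat > h.py <<'E'
import numpy as np, cv2
from station import camera_info
def cam(n):
    c=camera_info(n);K=np.array([[c['fx'],0,c['cx']],[0,c['fy'],c['cy']],[0,0,1]]);return K,np.array(c['dist_coeffs']),np.array(c['R']),np.array(c['t'])
def proj(n,X):
    K,d,R,t=cam(n);return cv2.projectPoints(np.atleast_2d(np.array(X,float)),cv2.Rodrigues(R)[0],t,K,d)[0][:,0]
def back(n,px,z):
    K,d,R,t=cam(n);u=cv2.undistortPoints(np.array(px,float).reshape(-1,1,2),K,d)[:,0]
    r=np.c_[u,np.ones(len(u))]@R;C=-R.T@t
    s=(z-C[2])/r[:,2];return C+s[:,None]*r
def crop(img,x0,y0,w,h,f,name):
    c=cv2.resize(img[y0:y0+h,x0:x0+w],None,fx=f,fy=f,interpolation=cv2.INTER_CUBIC);cv2.imwrite(name,c)
E
python3 - <<'E'
from h import *
t=cv2.imread('pics/top0.png');s=cv2.imread('pics/scene0.png')
crop(t,155,185,90,75,8,'pics/t_well.png')
crop(t,290,140,60,70,8,'pics/t_stand.png')
crop(t,415,135,85,110,5,'pics/t_comp.png')
crop(s,280,185,60,95,6,'pics/s_stand.png')
crop(s,390,190,85,80,7,'pics/s_well.png')
crop(s,140,170,90,85,7,'pics/s_comp.png')
E
```

```text
(no output)
```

View pics/t_well.png

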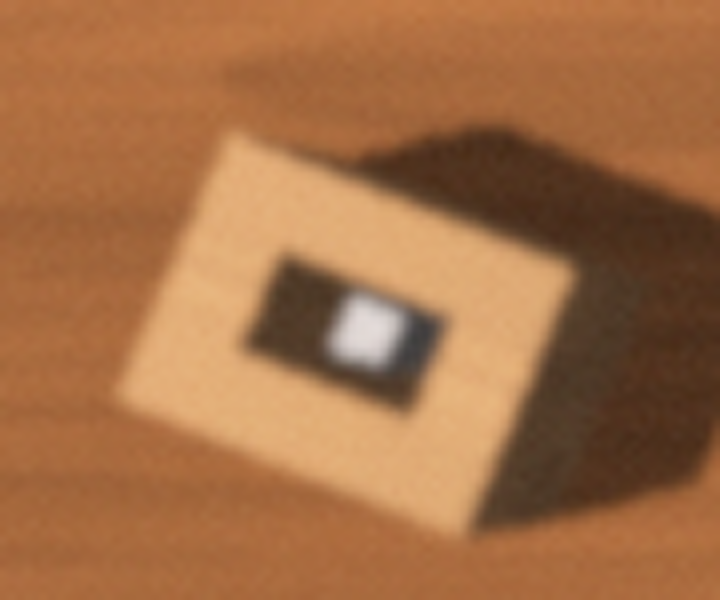

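View pics/t_stand.png

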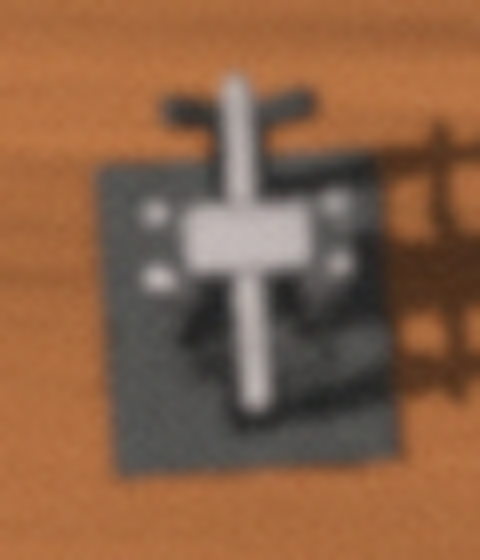

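View pics/t_comp.png

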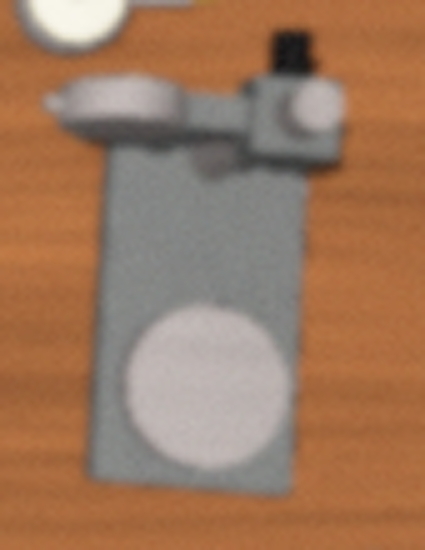

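View pics/s_stand.png

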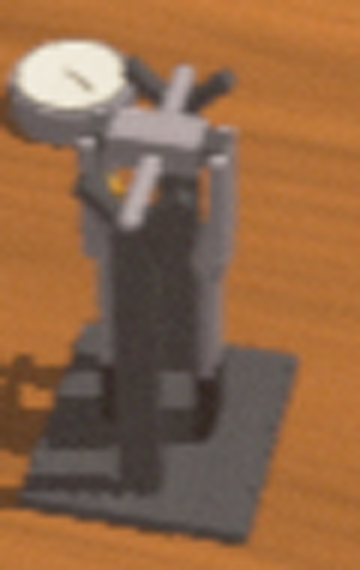

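View pics/s_well.png

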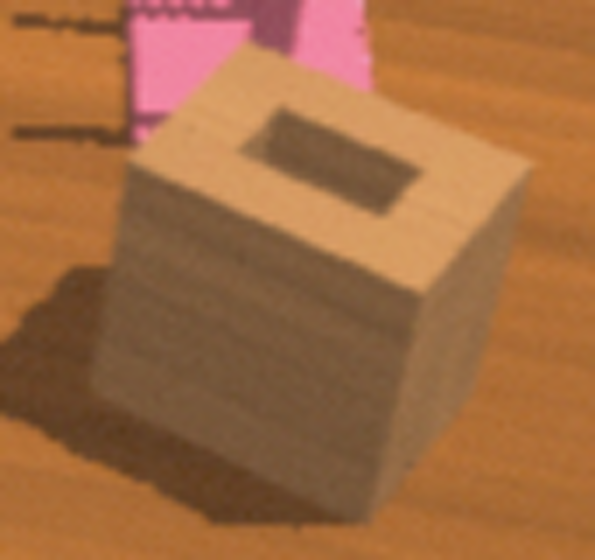

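View pics/s_comp.png

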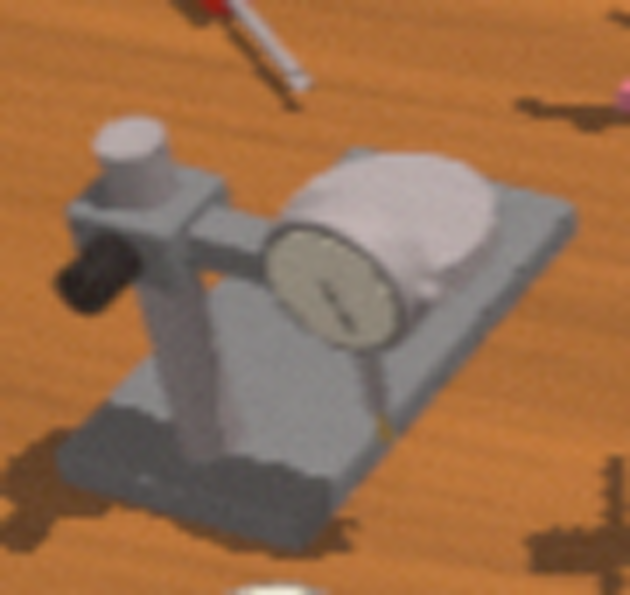

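```bash
cat > fit.py <<'E'
from h import *
from scipy.optimize import least_squares
def un(p,x0,y0,f): p=np.array(p,float); return (p+.5)/f-.5+np.array([x0,y0])
def T(p,L):
    c,s=np.cos(p[2]),np.sin(p[2]);L=np.array(L,float);return np.c_[p[0]+c*L[:,0]-s*L[:,1],p[1]+s*L[:,0]+c*L[:,1],L[:,2]]
def fit(obs,x0):
    def r(p): return np.concatenate([(proj(n,T(p,L))-px).ravel() for n,L,px in obs])
    s=least_squares(r,x0); return s.x,[np.round(proj(n,T(s.x,L))-px,1).tolist() for n,L,px in obs]
m=.001
wt=lambda p:un(p,155,185,8)
W=np.array([[40,52,105],[40,-52,105],[-40,-52,105],[-40,52,105],[15,26,105],[15,-26,105],[-15,-26,105],[-15,26,105]])*m
Wt=("top",W,wt([(232,132),(578,268),(468,540),(118,402),(285,250),(450,320),(410,412),(243,348)]))
Ws=("scene",W,un([(420,293),(130,165),(250,42),(533,165),(385,213),(243,152),(285,108),(422,172)],390,190,7))
S=np.array([[50,45,8],[50,-45,8],[-50,-45,8],[-50,45,8],[46,0,152],[-46,0,152]])*m
St=("top",S,un([(100,168),(375,152),(400,455),(118,472),(235,78),(257,412)],290,140,8))
Ss=("scene",S[[0,1,3,4,5]],un([(243,532),(20,497),(297,352),(131,215),(184,68)],280,185,6))
if __name__=="__main__":
    b=back("top",[wt([(346,333)])[0]],.105)[0]
    for o in ([Wt],[Ws],[Wt,Ws]): print("well",*fit(o,[b[0],b[1],-.3]))
    b=back("top",[[322,172]],.1)[0]
    for o in ([St],[Ss],[St,Ss]): print("stand",*fit(o,[b[0],b[1],0.]))
    print("std top",back("top",wt([(368,333),(345,293),(412,310),(393,372),(325,357)]),.078))
    C=un([(208,386),(92,478),(292,492)],415,135,5)
    print("anvil",back("top",C[:1],.03),back("top",C[1:],.016))
    for n in ("top","scene"):
        K,d,R,t=cam(n);print(-R.T@t)
E
python3 fit.py
```

```text
well [ 0.45634708  0.28964813 -0.37265369] [[[-0.0, 0.1], [-0.2, -0.0], [-0.3, -0.4], [0.1, -0.3], [-0.3, -0.1], [0.7, -0.3], [0.4, 0.8], [-0.3, 0.2]]]
well [ 0.45697221  0.29102296 -0.38571604] [[[0.5, 0.3], [-0.2, -0.8], [-0.2, -0.3], [0.5, -0.1], [-0.2, 0.8], [-0.8, 0.1], [-0.4, -0.1], [0.7, -0.2]]]
well [ 0.4565418   0.29034839 -0.37756031] [[[-0.2, -0.1], [-0.5, 0.0], [-0.8, -0.4], [-0.2, -0.5], [-0.5, -0.2], [0.3, -0.3], [0.1, 0.7], [-0.6, 0.1]], [[0.4, 0.1], [-0.5, -0.8], [-0.6, -0.4], [0.1, -0.5], [-0.4, 0.6], [-1.0, 0.0], [-0.8, -0.3], [0.4, -0.4]]]
stand [0.57688277 0.01684573 0.0660315 ] [[[-0.8, -0.3], [0.5, -0.6], [0.2, 1.0], [-0.6, 1.3], [0.3, -1.0], [0.4, -0.3]]]
stand [0.57799205 0.01710044 0.07836811] [[[1.0, 0.1], [-0.4, -0.2], [0.4, -0.2], [-0.8, 1.1], [-0.0, -1.2]]]
stand [0.5772059  0.01694878 0.07072891] [[[-1.0, -0.3], [0.4, -0.8], [0.2, 0.8], [-0.5, 1.2], [0.1, -1.1], [0.4, -0.5]], [[0.8, -0.1], [-0.5, -0.6], [0.5, -0.3], [-1.0, 0.8], [0.2, -1.4]]]
std top [[0.45706069 0.29216824 0.078     ]
 [0.46852937 0.29904804 0.078     ]
 [0.46365524 0.27973615 0.078     ]
 [0.44590018 0.28473724 0.078     ]
 [0.45018967 0.30428882 0.078     ]]
anvil [[ 0.4930794  -0.31443355  0.03      ]] [[ 0.44843876 -0.26065982  0.016     ]
 [ 0.44154477 -0.35942712  0.016     ]]
[0.4392881  0.02004959 0.98792218]
[1.32206209 0.26384295 0.80434107]
```

Run:
```python
from fit import *
t=cv2.imread('pics/top0.png');f=20;x0,y0,w,h=183,212,30,27
im=cv2.resize(t[y0:y0+h,x0:x0+w],None,fx=f,fy=f,interpolation=cv2.INTER_CUBIC)
P=lambda X:((proj("top",X)-[x0,y0]+.5)*f-.5).astype(int)
def draw(im,X,c): cv2.polylines(im,[P(X)],True,c,1)
draw(im,T([.4565,.2903,-.3776],W[4:]),(0,255,0))
b=im.copy()
s=[.457,.2915,-.30]
q=np.array([[9,8],[9,-8],[-9,-8],[-9,8]])*m
draw(im,T(s,np.c_[q,np.full(4,.078)]),(0,0,255))
draw(im,T(s,np.c_[q,np.full(4,.016)]),(255,0,0))
draw(im,T(s,np.c_[np.array([[12,13],[12,-13],[-12,-13],[-12,13]])*m,np.full(4,.016)]),(255,255,0))
cv2.imwrite('pics/ov1.png',im)
```

```text
(no output)
```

View pics/ov1.png

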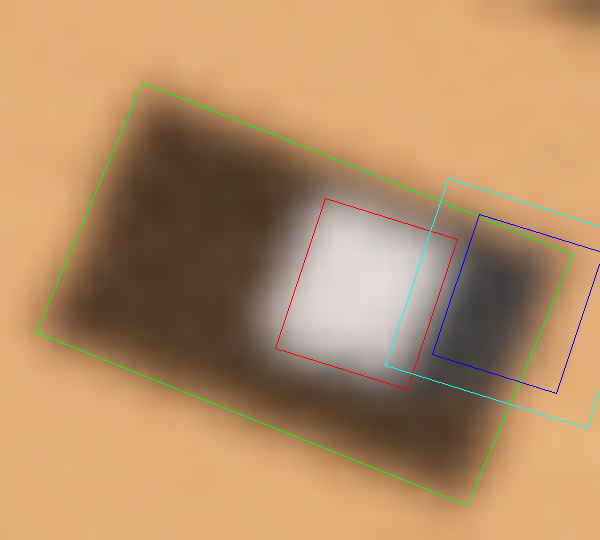

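```bash
cat > mv.py <<'E'
from h import *
from station import arm,snapshot
from scipy.spatial.transform import Rotation as Ro
def q(yaw):
    c,s=np.cos(yaw),np.sin(yaw)
    return Ro.from_matrix(np.array([[0,-s,c],[0,c,s],[-1,0,0]])).as_quat().tolist()
def st(l=''): print(l,'t%.2f'%arm.read_time(),'tcp',np.round(arm.read_tool_pos(),4),'F',np.round(arm.read_ft_force(),1),'op %.3f'%arm.read_opening(),flush=True)
E
python3 - <<'E'
from mv import *
print(Ro.from_quat(arm.read_eef_rot()).as_matrix().round(2))
for n,x,y,w,zs in (("stand",.577,.017,.071,(.186,.33,.4)),("well",.457,.292,-.33,(.2,.33,.4)),("anvil",.493,-.3145,-.069,(.22,.33,.4))):
  for k in (0,np.pi):
    for z in zs: 
      j=arm.ik([x,y,z],q(w+k)); print(n,k,z,None if j is None else np.round(j,2))
E
```

```text
[[-0.    0.34 -0.94]
 [ 0.   -0.94 -0.34]
 [-1.   -0.    0.  ]]
stand 0 0.186 [ 0.39  0.76 -0.76  1.76  0.65  0.9   0.98]
stand 0 0.33 [ 0.43  0.59 -0.83  1.59  0.46  1.17  1.14]
stand 0 0.4 [ 0.44  0.54 -0.86  1.47  0.41  1.32  1.19]
stand 3.141592653589793 0.186 [-0.06  0.64 -0.02  1.77  0.02  0.73 -1.58]
stand 3.141592653589793 0.33 [ 0.05  0.48 -0.19  1.6   0.1   1.07 -1.66]
stand 3.141592653589793 0.4 [ 0.1   0.43 -0.27  1.48  0.12  1.24 -1.68]
well 0 0.2 [-0.06  0.74 -0.9   1.84  0.72  0.92 -0.05]
well 0 0.33 [ 0.05  0.63 -1.11  1.68  0.6   1.21  0.04]
well 0 0.4 [ 0.04  0.54 -1.08  1.56  0.49  1.33  0.15]
well 3.141592653589793 0.2 [-0.46  0.59 -0.23  1.85  0.19  0.72 -2.69]
well 3.141592653589793 0.33 [-0.18  0.49 -0.65  1.69  0.33  1.08 -2.83]
well 3.141592653589793 0.4 [-0.98  0.4   0.56  1.59 -0.22  1.21 -2.28]
anvil 0 0.22 [ 0.94  0.69 -0.69  1.71  0.53  0.93  1.55]
anvil 0 0.33 [ 0.98  0.58 -0.75  1.57  0.42  1.16  1.65]
anvil 0 0.4 [ 0.98  0.52 -0.76  1.45  0.36  1.31  1.7 ]
anvil 3.141592653589793 0.22 [ 0.49  0.61  0.07  1.72 -0.05  0.82 -1.06]
anvil 3.141592653589793 0.33 [ 0.49  0.49  0.06  1.58 -0.03  1.07 -1.08]
anvil 3.141592653589793 0.4 [ 0.5   0.44  0.05  1.47 -0.02  1.24 -1.09]
```

Run:
```python
from mv import *
arm.movep([.577,.017,.34],q(.071)); st('above')
arm.line_to([.577,.017,.185],.15); st('down')
cv2.imwrite('pics/s1.png',snapshot('scene'));cv2.imwrite('pics/t1.png',snapshot('top'))
t=cv2.imread('pics/top0.png');s=cv2.imread('pics/s1.png')
crop(s,240,130,110,150,4,'pics/s1c.png')
```

```text
above t2.66 tcp [0.5772 0.0156 0.3397] F [-0.3  0.3 -0.5] op 1.000
down t3.84 tcp [0.5776 0.0173 0.1859] F [-0.1  0.7  0.1] op 1.000
```

View pics/s1c.png

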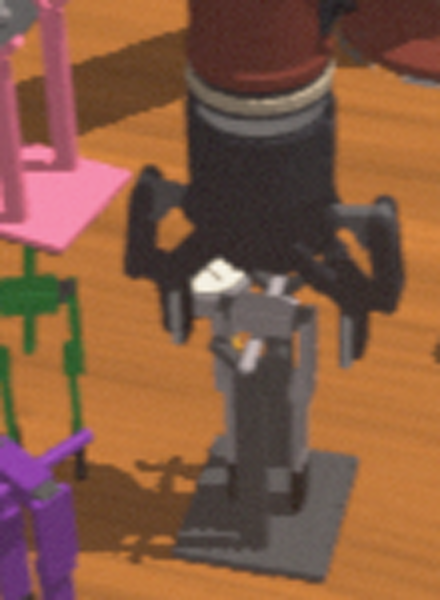

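Run:
```python
from mv import *
arm.move_gripper(.62,30); st('.62')
arm.move_gripper(.56); st('.56')
cv2.imwrite('pics/s2.png',snapshot('scene'))
crop(cv2.imread('pics/s2.png'),250,140,100,140,4,'pics/s2c.png')
```

```text
.62 t4.37 tcp [0.5771 0.0171 0.1853] F [0.2 0.2 0.2] op 0.616
.56 t4.59 tcp [0.5772 0.0171 0.1855] F [-0.2 -0.6  4.3] op 0.559
```

View pics/s2c.png

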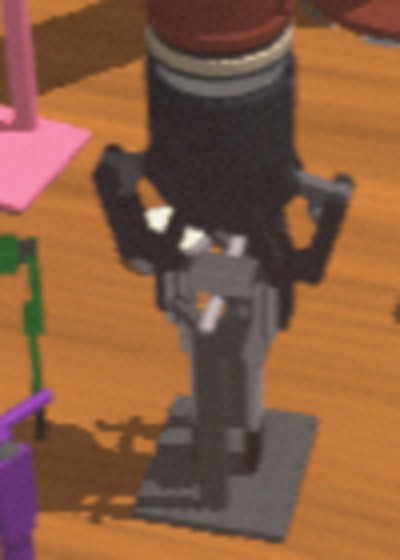

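Run:
```python
from mv import *
arm.line_to([.5772,.0171,.215],.08); st('lift')
arm.line_to([.5772,.0171,.365],.2); st('up')
arm.movep([.4567,.2918,.365],q(-.33)); st('well')
for n in('scene','top'): cv2.imwrite(f'pics/{n}3.png',snapshot(n))
crop(cv2.imread('pics/scene3.png'),370,60,110,210,3,'pics/s3c.png')
crop(cv2.imread('pics/top3.png'),120,150,150,120,5,'pics/t3c.png')
```

```text
lift t5.17 tcp [0.5771 0.017  0.2152] F [-0.5  0.1 -3.3] op 0.561
up t6.07 tcp [0.5765 0.0167 0.3634] F [ 0.  -0.  -3.3] op 0.559
well t7.22 tcp [0.4578 0.2903 0.3642] F [ 1.1 -0.6 -2.7] op 0.560
```

View pics/s3c.png

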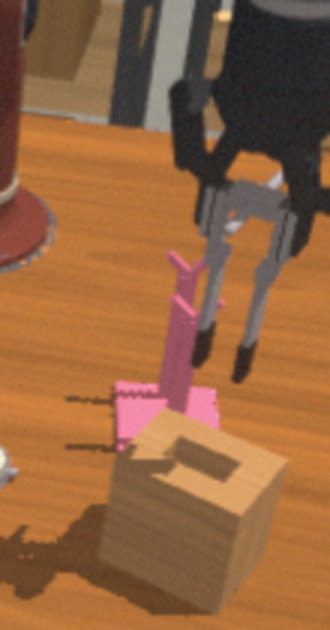

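View pics/t3c.png

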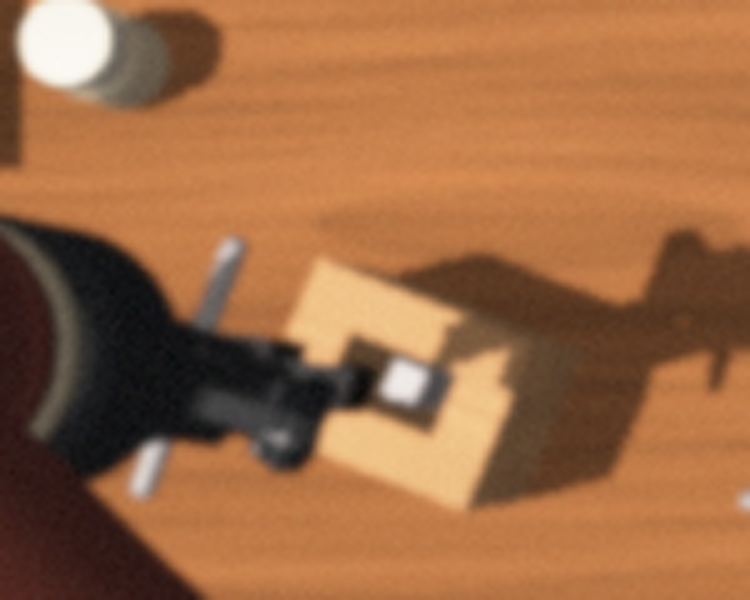

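Run:
```python
from mv import *
from fit import un,T
st()
print(Ro.from_quat(arm.read_eef_rot()).as_matrix().round(3))
b=un([(236,240),(142,494)],120,150,5)
B=back('top',b,.33);print(B,B.mean(0),np.arctan2(*(B[0]-B[1])[[1,0]]),np.linalg.norm(B[0]-B[1]))
p=np.array([.4567,.2918,-.33])
print('tips pred crop',((proj('scene',T(p,[[0,.012,.190],[0,-.012,.190],[.009,.019,.19],[-.009,.019,.19],[.009,-.019,.19],[-.009,-.019,.19]]))-[370,60]+.5)*3-.5).round(0))
crop(snapshot('scene'),420,140,50,60,10,'pics/s4c.png')
print('same, x10',((proj('scene',T(p,[[.009,.019,.19],[-.009,.019,.19],[.009,.012,.19],[.009,-.019,.19],[-.009,-.019,.19],[.009,-.012,.19]]))-[420,140]+.5)*10-.5).round(0))
```

```text
t7.32 tcp [0.4581 0.29   0.3644] F [ 0.6 -0.5 -3. ] op 0.562
[[-0.     0.327  0.945]
 [-0.001  0.945 -0.327]
 [-1.    -0.001  0.   ]]
[[0.49974729 0.27419467 0.33      ]
 [0.41553768 0.30237512 0.33      ]] [0.45764249 0.2882849  0.33      ] -0.3229319089698548 0.08879975136200029
tips pred crop [[238. 375.]
 [207. 363.]
 [242. 384.]
 [252. 372.]
 [192. 366.]
 [203. 354.]]
same, x10 [[308. 482.]
 [342. 441.]
 [277. 471.]
 [142. 421.]
 [177. 381.]
 [172. 432.]]
```

View pics/s4c.png

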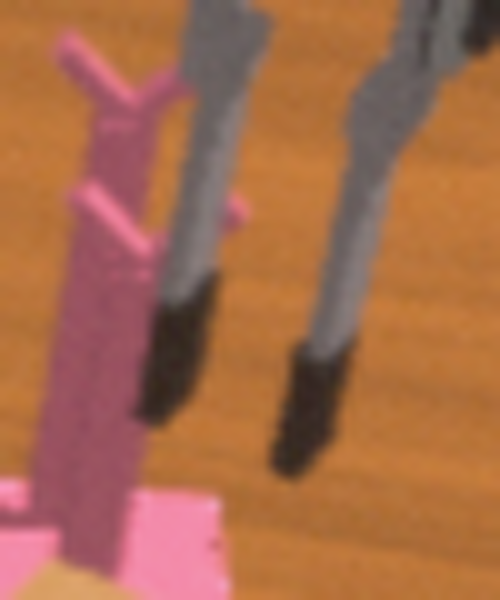

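```bash
cat >> mv.py <<'E'
def tcp(): return np.mean([arm.read_tool_pos() for _ in range(8)],0)
def go(p,v=.15,ori=None,corr=1,tol=.0006):
    p=np.array(p,float);arm.line_to(p.tolist(),v,ori)
    off=np.zeros(3)
    for _ in range(corr):
        arm.pause(.05);e=p-tcp()
        if np.abs(e).max()<tol: break
        off+=e; arm.line_to((p+off).tolist(),.03)
    return off
E
python3 - <<'E'
from mv import *
t0=arm.read_time();a=np.array([arm.read_tool_pos() for _ in range(10)]);print(arm.read_time()-t0,a.std(0))
off=go([.4567,.2918,.312],.15,corr=3);st();print(off,tcp(),Ro.from_quat(arm.read_eef_rot()).as_matrix().round(3).tolist())
cv2.imwrite('pics/s5.png',snapshot('scene'));cv2.imwrite('pics/t5.png',snapshot('top'))
crop(cv2.imread('pics/s5.png'),390,140,90,100,6,'pics/s5c.png')
E
```

```text
0.0 [0.00000000e+00 5.55111512e-17 5.55111512e-17]
 t8.22 tcp [0.4562 0.2915 0.3116] F [ 0.6  0.1 -2.7] op 0.561
[-0.00059645 -0.00045025 -0.00105114] [0.45622608 0.29153054 0.31158259] [[0.001, 0.324, 0.946], [0.001, 0.946, -0.324], [-1.0, 0.001, 0.001]]
```

View pics/s5c.png

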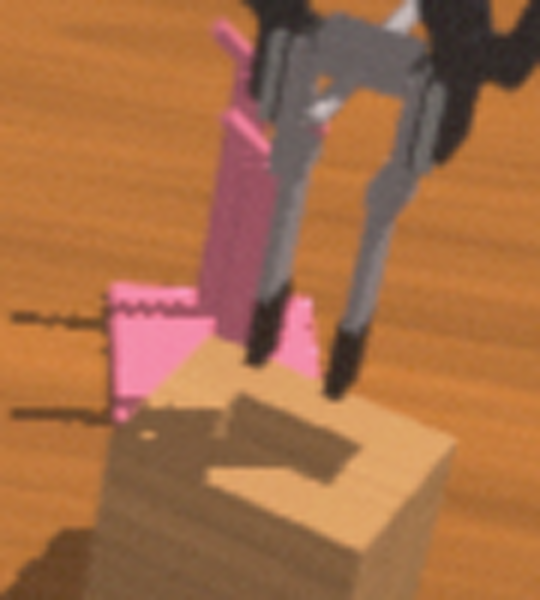

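Run:
```python
from mv import *
arm.line_to([.4563,.2914,.272],.1);st()
cv2.imwrite('pics/s6.png',snapshot('scene'))
crop(cv2.imread('pics/s6.png'),390,150,90,90,6,'pics/s6c.png')
```

```text
t8.86 tcp [0.4564 0.2917 0.2721] F [-0.3 -0.4 -2.6] op 0.559
```

View pics/s6c.png

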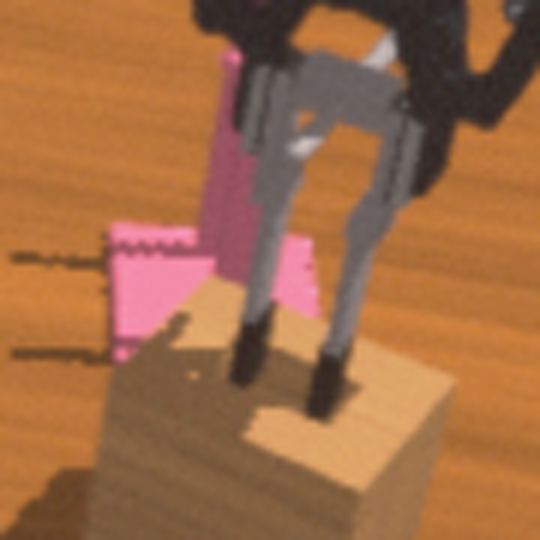

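Run:
```python
from mv import *
for z in (.25,.235,.22,.204):
    arm.line_to([.4563,.2914,z],.08);st()
    F=np.array(arm.read_ft_force())
    if abs(F[2]+2.9)>3 or np.hypot(F[0],F[1])>4: print('contact');break
cv2.imwrite('pics/s7.png',snapshot('scene'));cv2.imwrite('pics/t7.png',snapshot('top'))
crop(cv2.imread('pics/s7.png'),370,90,130,170,4,'pics/s7c.png')
```

```text
t9.33 tcp [0.4562 0.2913 0.2498] F [-0.3  1.2 -2.1] op 0.561
 t9.67 tcp [0.4562 0.2912 0.2346] F [ 0.1 -1.  -2.6] op 0.562
 t10.00 tcp [0.4561 0.2912 0.2196] F [ 0.4 -0.2 -3.7] op 0.559
 t10.35 tcp [0.4561 0.2912 0.2036] F [ 0.9 -0.2 -3.8] op 0.558
```

View pics/s7c.png

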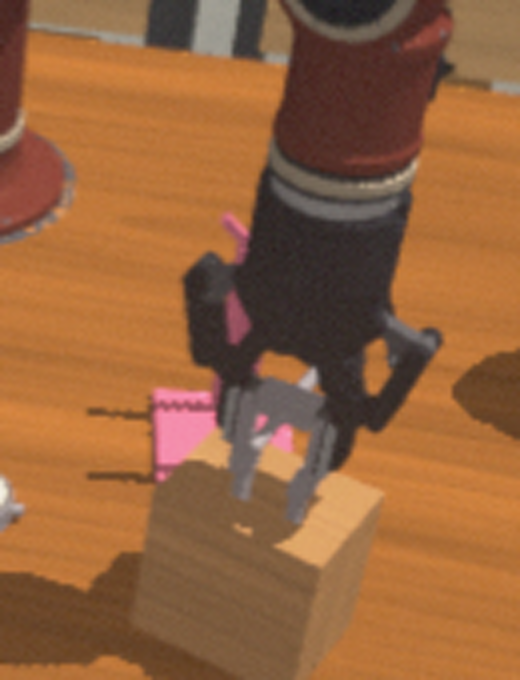

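Run:
```python
from mv import *
arm.move_gripper(.50,45);st()
arm.move_gripper(.42,45);st()
arm.pause(.1);st()
```

```text
t10.68 tcp [0.4565 0.2918 0.2044] F [ 0.6  0.5 -2.7] op 0.505
 t10.89 tcp [0.4566 0.292  0.2047] F [0.6 0.5 0.7] op 0.451
 t10.99 tcp [0.4566 0.292  0.2047] F [-0.2 -0.4  2.8] op 0.451
```

Run:
```python
from mv import *
arm.line_to([.4566,.2918,.215],.05);st()
arm.line_to([.4566,.2918,.26],.1);st()
arm.line_to([.4566,.2918,.365],.15);arm.pause(.1);st()
for n in('scene','top'): cv2.imwrite(f'pics/{n}8.png',snapshot(n))
crop(cv2.imread('pics/scene8.png'),400,80,80,130,5,'pics/s8c.png')
```

```text
t11.36 tcp [0.4565 0.2914 0.2149] F [ 0.9  0.9 -4.8] op 0.447
 t11.96 tcp [0.4564 0.2913 0.2596] F [ 0.  -0.5 -5.2] op 0.450
 t12.91 tcp [0.4563 0.2911 0.3635] F [ 0.6  0.1 -5. ] op 0.452
```

View pics/s8c.png

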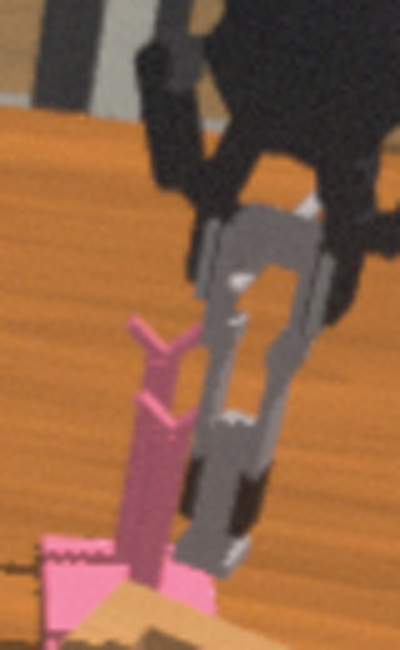

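Run:
```python
from mv import *
arm.line_to([.4566,.2918,.425],.15)
arm.movep([.493,-.3145,.425],q(-.07));st()
go([.493,-.3145,.26],.15,corr=2);st()
for n in('scene','top'): cv2.imwrite(f'pics/{n}9.png',snapshot(n))
crop(cv2.imread('pics/scene9.png'),130,80,110,160,4,'pics/s9c.png')
crop(cv2.imread('pics/top9.png'),405,135,150,120,5,'pics/t9c.png')
```

```text
t15.73 tcp [ 0.4938 -0.3128  0.4252] F [-0.2  0.4 -4.6] op 0.449
 t17.58 tcp [ 0.4932 -0.3144  0.2599] F [ 0.4 -0.3 -4.8] op 0.452
```

View pics/s9c.png

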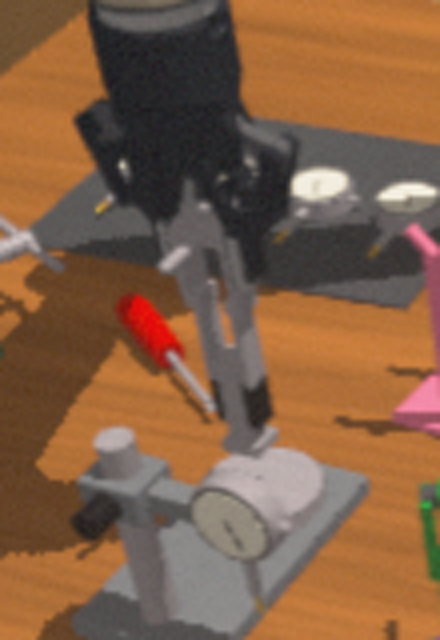

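View pics/t9c.png

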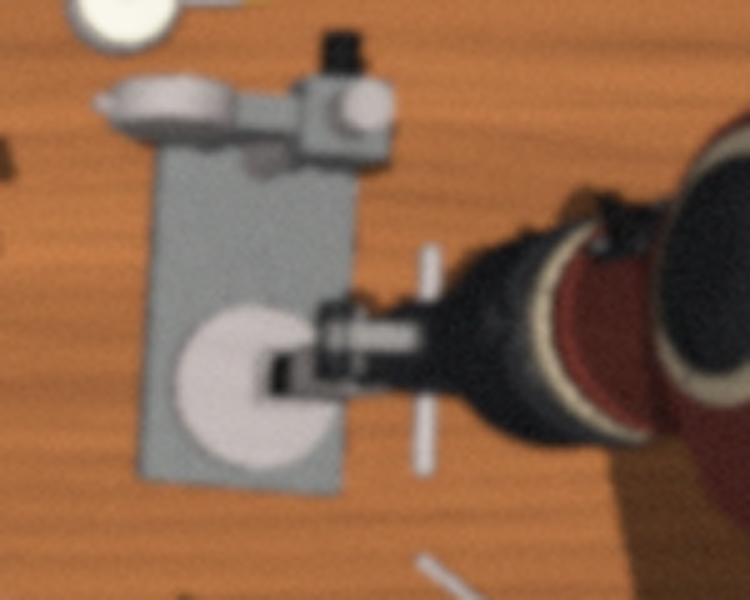

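Run:
```python
from mv import *
x,y=.493,-.3145
arm.line_to([x,y,.2315],.08);arm.pause(.1)
f0=np.mean([ (arm.pause(.02),arm.read_ft_force()[2])[1] for _ in range(6)]);st();print(f0)
z=.2315
while z>.221:
    z-=.0008; arm.line_to([x,y,z],.02);
    f=np.mean([ (arm.pause(.02),arm.read_ft_force()[2])[1] for _ in range(4)]);print(round(z,4),round(tcp()[2],4),round(f,2),flush=True)
    if f-f0>1.5: break
st('contact')
for n in('scene','top'): cv2.imwrite(f'pics/{n}10.png',snapshot(n))
crop(cv2.imread('pics/scene10.png'),150,120,90,110,6,'pics/s10c.png')
```

```text
t18.38 tcp [ 0.4934 -0.3146  0.2321] F [ 0.2 -0.2 -4.1] op 0.449
-4.534689261377103
0.2307 0.2308 -4.66
0.2299 0.2298 -5.11
0.2291 0.2291 -4.92
0.2283 0.2283 -4.83
0.2275 0.2275 -5.07
0.2267 0.2267 -4.74
0.2259 0.2267 2.58
contact t20.60 tcp [ 0.4932 -0.3145  0.2267] F [-1.   0.8  3.3] op 0.452
```

View pics/s10c.png

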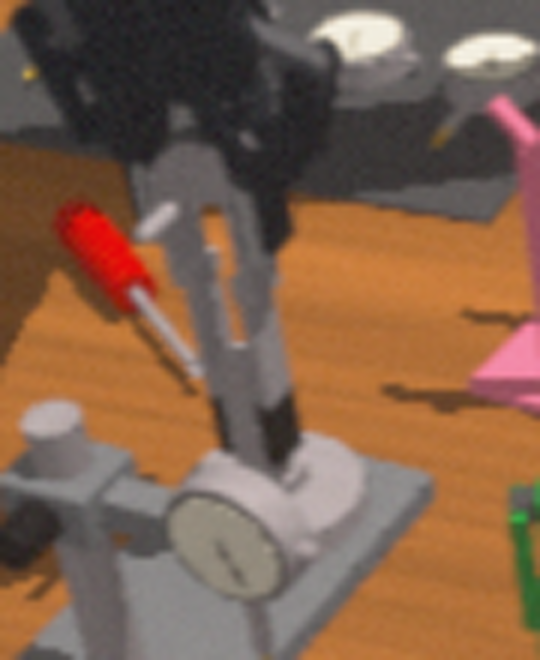

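Run:
```python
from mv import *
for o in (.47,.49,.52,.56): arm.move_gripper(o,30);st()
x,y=.493,-.3145
arm.line_to([x,y,.235],.04);st()
arm.line_to([x,y,.32],.1);st()
for n in('scene','top'): cv2.imwrite(f'pics/{n}11.png',snapshot(n))
crop(cv2.imread('pics/scene11.png'),150,100,90,130,5,'pics/s11c.png')
crop(cv2.imread('pics/top11.png'),415,135,90,110,5,'pics/t11c.png')
```

```text
t20.92 tcp [ 0.4929 -0.3146  0.2253] F [ 0.3 -0.4 -3.4] op 0.469
 t21.13 tcp [ 0.493  -0.3145  0.2255] F [ 0.4  0.3 -3.5] op 0.492
 t21.35 tcp [ 0.493  -0.3145  0.2258] F [-0.9 -1.2 -2.4] op 0.518
 t21.57 tcp [ 0.493  -0.3145  0.2259] F [ 0.4  0.3 -3.1] op 0.559
 t21.94 tcp [ 0.4932 -0.3146  0.2355] F [ 0.   0.3 -3.6] op 0.556
 t22.94 tcp [ 0.4925 -0.3144  0.3192] F [-0.6 -0.3 -3. ] op 0.560
```

View pics/s11c.png

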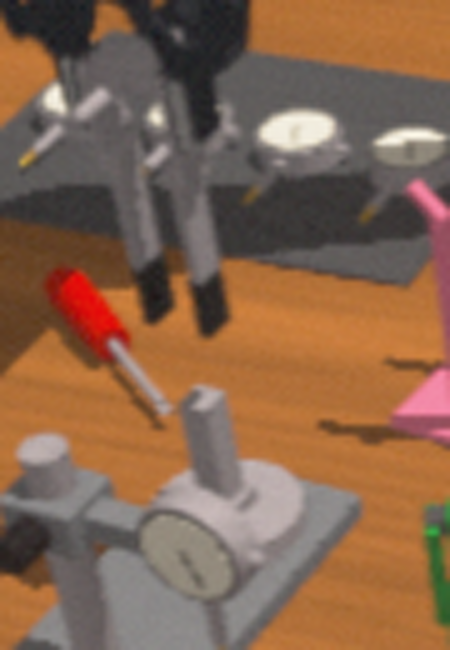

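View pics/t11c.png

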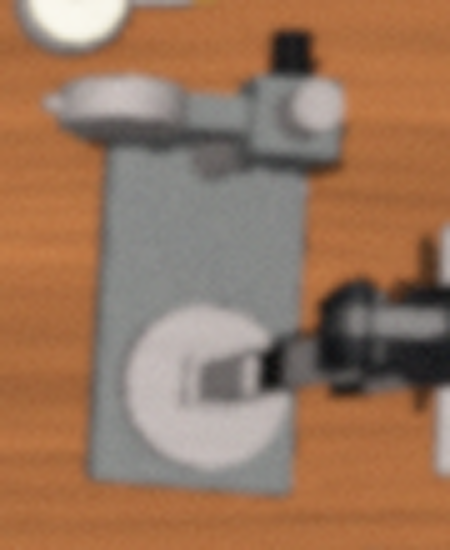

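Run:
```python
from mv import *
arm.line_to([.493,-.3145,.41],.2)
arm.movep([.5772,.0171,.41],q(.071));st()
go([.5772,.0171,.235],.2,corr=3);st();print(Ro.from_quat(arm.read_eef_rot()).as_matrix().round(3).tolist())
for n in('scene','top'): cv2.imwrite(f'pics/{n}12.png',snapshot(n))
crop(cv2.imread('pics/scene12.png'),265,130,80,140,5,'pics/s12c.png')
crop(cv2.imread('pics/top12.png'),285,135,80,80,7,'pics/t12c.png')
```

```text
t24.93 tcp [0.5775 0.0145 0.4094] F [-0.5 -0.4 -3.9] op 0.558
 t26.61 tcp [0.5772 0.0171 0.2346] F [-0.2 -0.9 -4.3] op 0.561
[[0.0, -0.071, 0.997], [0.0, 0.997, 0.071], [-1.0, 0.0, 0.0]]
```

View pics/s12c.png

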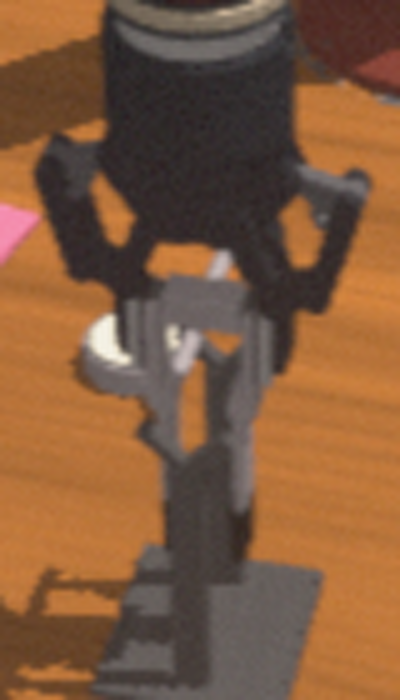

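View pics/t12c.png

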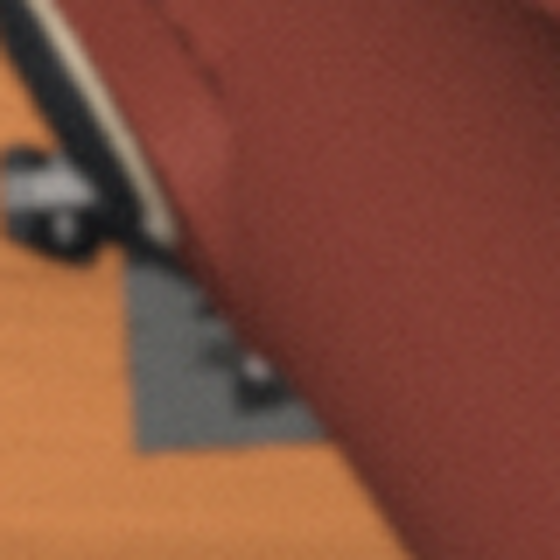

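Run:
```python
from mv import *
x,y=.5772,.0171
arm.line_to([x,y,.193],.1);arm.pause(.1)
g=lambda:np.mean([(arm.pause(.02),arm.read_ft_force())[1] for _ in range(4)],0)
f0=g();st();print(f0)
z=.193
while z>.181:
    z-=.001; arm.line_to([x,y,z],.03)
    f=g();print(round(z,4),tcp().round(4),f.round(2),flush=True)
    if f[2]-f0[2]>2: break
for n in('scene',): cv2.imwrite(f'pics/{n}13.png',snapshot(n))
crop(cv2.imread('pics/scene13.png'),265,150,80,130,5,'pics/s13c.png')
```

```text
t27.44 tcp [0.5777 0.0173 0.1939] F [-0.1  0.3 -3.3] op 0.560
[-0.41006023 -0.44498038 -2.98737084]
0.192 [0.5772 0.0171 0.1922] [ 0.    0.1  -3.23]
0.191 [0.5772 0.0171 0.1909] [-0.33 -0.   -2.91]
0.19 [0.5772 0.0171 0.1899] [-0.15 -0.18 -2.73]
0.189 [0.5772 0.0171 0.189 ] [ 0.26 -0.18 -2.57]
0.188 [0.5772 0.0171 0.188 ] [-0.33 -0.23 -3.51]
0.187 [0.5772 0.0171 0.187 ] [-0.24 -0.36 -2.74]
0.186 [0.5772 0.0171 0.186 ] [-0.23 -0.08 -3.03]
0.185 [0.5773 0.0172 0.1855] [-1.53 -0.25  1.96]
```

View pics/s13c.png

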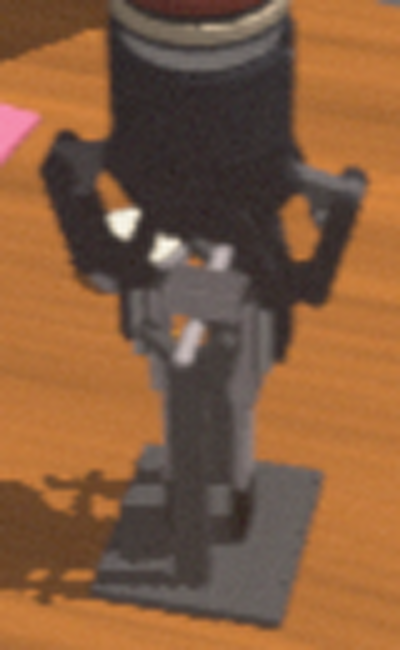

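Seated at the height where I first gripped them (.1855). Release and retreat.

Run:
```python
from mv import *
for o in (.62,.66,1.0): arm.move_gripper(o,30);st()
arm.line_to([.5772,.0171,.34],.12);st()
arm.movep([.45,-.05,.42],q(.071));arm.pause(.2);st()
for n in('scene','top'): cv2.imwrite(f'pics/{n}14.png',snapshot(n))
crop(cv2.imread('pics/scene14.png'),265,150,90,130,5,'pics/s14c.png')
crop(cv2.imread('pics/scene14.png'),150,100,90,130,4,'pics/s14a.png')
```

```text
t30.25 tcp [0.5774 0.0172 0.185 ] F [-0.1  0.1 -0.1] op 0.622
 t30.47 tcp [0.5773 0.0172 0.185 ] F [ 0.  -0.4 -0.4] op 0.661
 t30.88 tcp [0.5772 0.0171 0.185 ] F [ 0.  -0.1 -0.5] op 0.998
 t32.32 tcp [0.5769 0.0169 0.3392] F [ 1.2  0.7 -1.3] op 0.998
 t33.22 tcp [ 0.4507 -0.0495  0.4192] F [-0.4  0.1  0.6] op 0.999
```

View pics/s14c.png

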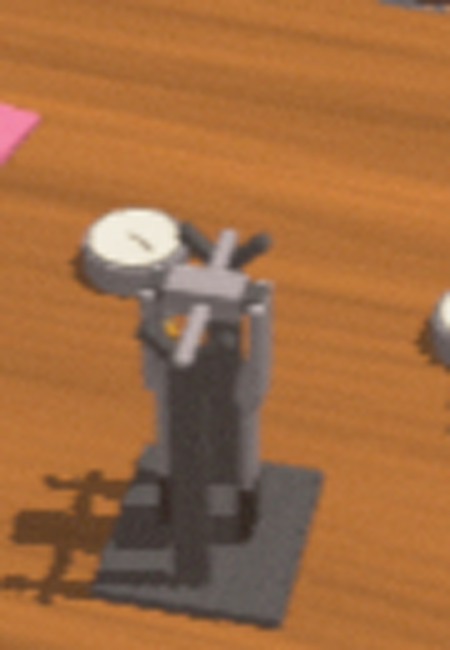

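View pics/scene14.png

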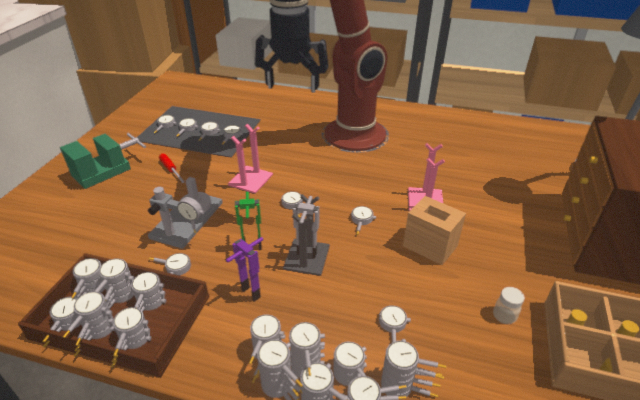

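View pics/top14.png

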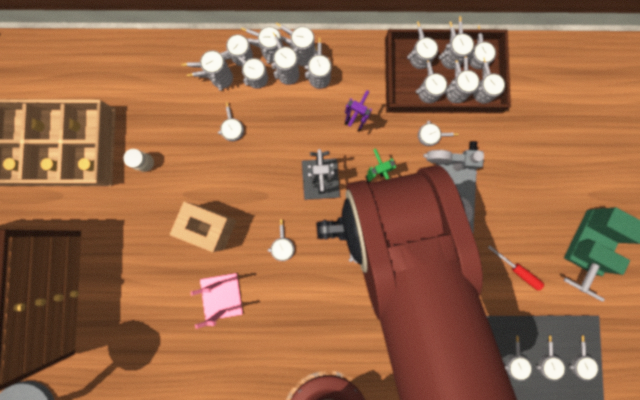

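View pics/s14a.png

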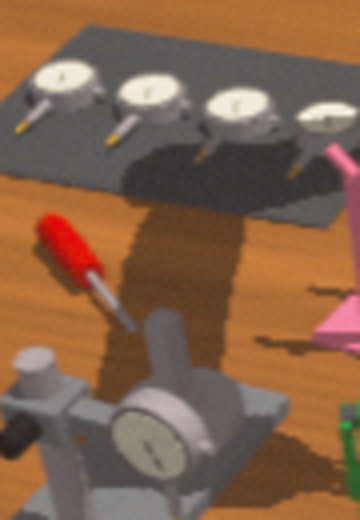

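Run:
```python
from mv import *
arm.movep([.42,.2,.42],q(-.1));arm.pause(.2);st()
for n in('scene','top'): cv2.imwrite(f'pics/{n}15.png',snapshot(n))
a=cv2.resize(cv2.imread('pics/top15.png')[135:245,415:500],None,fx=5,fy=5);b=cv2.resize(cv2.imread('pics/scene15.png')[130:240,140:225],None,fx=4,fy=4)
b=cv2.copyMakeBorder(b,0,a.shape[0]-b.shape[0],0,0,0);cv2.imwrite('pics/c15.png',np.hstack([a,b])[:, :800])
```

```text
t34.51 tcp [0.4208 0.1985 0.4198] F [ 0.6 -0.2 -0.1] op 1.002
```

View pics/c15.png

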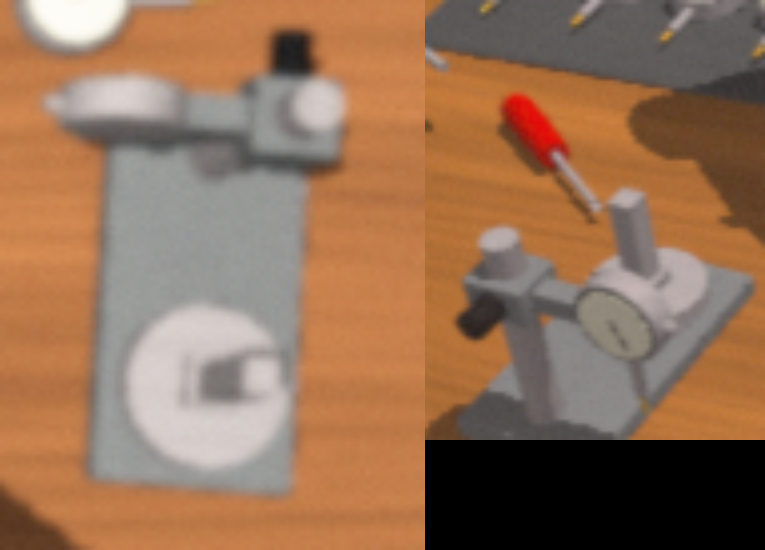

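View pics/top15.png

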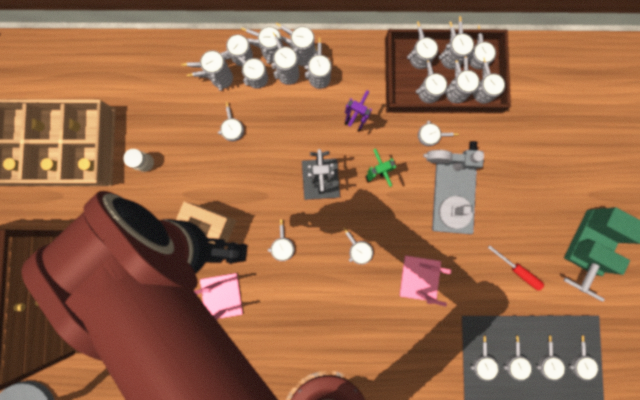

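The standard is upright with its foot near the middle of the anvil (top-picture pixel about 457, 211). The tongs hang in both notches (322, 170), and the gauges have not moved.

Run:
```python
from station import ticket
print(ticket.finish_job())
```

```text
the job is handed in; nothing more can be done
None
```

I took the tongs from their stand, lifted the standard out of the pocket with them and stood it on the anvil. I then hung the tongs back on the stand, let go and handed the job in at about 34.5 s on the robot's clock.

- **Standard:** In the last pictures it stands upright near the middle of the anvil. I lowered it in 0.8 mm steps and stopped at contact, about 7.5 N. That was within 0.5 mm of the height predicted from the pocket, and it did not drop. The fingers never touched it.
- **Tongs:** The bar met the notches with the gripper at 0.1855 m, the height at which I first gripped the tongs. They hang tips down, with the bar in both notches.
- **Rest of the scene:** The four gauges and the look-alike tongs and stands look unmoved. The gripper is open and clear of everything.
- **Disagreements:** The two cameras differed by about 1.5 mm. The joint-space moves ended up to about 2.6 mm off target, so I corrected them with short straight moves before each critical lowering. No check failed.

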